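# Open the parcel on the cork mat

## Task

Lift the small carton by its sides and set it down shut and upright in the middle of the cork mat, lengthwise on it, and let go. Then take the pull tab of each of its two top flaps and swing both flaps open, right back past upright so that they stay open and the glass votive holder standing inside is exposed. Leave the frog, the tin and the remote where they are, and keep the votive holder standing in the carton.

Things in the scene. Friction and masses are not known exactly. Their poses are not given: they have to be found in the camera images.
- carton_mid (a point): Centre of the loose cardboard carton, 40 mm above its underside. The carton body is 60 mm wide along its own x, 150 mm long along its own y and 80 mm high, its top closed by two flaps 4 mm thick that leave a 6 mm slit between their free edges (top face 84 mm above the underside); with its contents about 0.6 kg, and stiff enough to be gripped with 30 N across its 60 mm width. z points up. It starts on the bare table surface.
- mat_mid (a point): Centre of the top face of the fixed cork mat, 160 mm along its own x, 240 mm along its own y, 4 mm thick, lying on the table.
- flap_left (a joint): Angle of the flap hinged on the carton's +y end: 0 shut (flat), 1.57 upright, stop at 2.4 folded outwards. Loose crease: the flap falls shut when let go well short of upright and falls open by itself to the stop when let go past about 1.5.
- flap_right (a joint): The same for the flap hinged on the carton's -y end.
- crease_left (a point): Middle of the hinge line of flap_left: on the carton's +y end, 75 mm from the carton's centre and 80 mm above its underside; the hinge runs along the carton's x. Axes as the carton's.
- crease_right (a point): Middle of the hinge line of flap_right, on the -y end, likewise.
- pull_left (a point): Point on the stiff upright cardboard pull tab of flap_left, 22 mm above the flap's underside and 50 mm from its hinge line (22 mm from its free edge). The tab is 30 mm along the carton's x, 12 mm along y, and stands 26 mm above the flap's top face; this point is 18 mm above that face, midway in x and y. The flap is 60 mm wide, 72 mm long, 30 g.
- pull_right (a point): The same point on the pull tab of flap_right, 50 mm from that hinge line; with both flaps shut the tabs stand 50 mm apart, centre to centre.
- votive_mid (a point): Centre of the glass votive holder (48 mm across, 55 mm high, 0.12 kg), which stands loose in the middle of the carton between two packing blocks; nothing need touch it.
- frog_mid (a point): Bystander: green ceramic frog, about 65 mm across and 65 mm high; point 30 mm above the table.
- tin_mid (a point): Bystander: closed round steel tin, 62 mm across, 57 mm high; point half-way up.
- remote_mid (a point): Bystander: white remote control lying flat, 45 x 150 x 18 mm, long along its own y; its centre.
Not all that is in view belongs to the job. What is meant by the part that bears carton_mid is not orange or purple, and is the larger of those in its own colour.

How it is judged (in metres and radians):
On the way:
1. the carton stands in the middle of the mat, lengthwise, let go, with both flaps still shut (x of carton_mid in the frame of mat_mid between -0.035 and 0.035 m and y of carton_mid in the frame of mat_mid between -0.035 and 0.035 m and z of carton_mid in the frame of mat_mid below 0.046 m and angle between the y axis of carton_mid and the y axis of mat_mid, either way round below 0.25 rad and angle between carton_mid's own z axis and vertical below 0.1 rad and contact force between carton and the fingers below 0.2 N and linear speed of carton below 0.02 m/s and value of joint each of flap_left, flap_right below 0.3 rad), for 0.2 s.
At the end, for the whole second after the job is handed in: The carton stands upright on the cork mat, its centre within 35 mm of the mat's centre along each mat axis and its length within 0.25 rad of the mat's length, released and at rest; both flaps are open beyond 1.8 rad; the votive holder stands (tilt under 0.35 rad) in the carton (x of carton_mid in the frame of mat_mid between -0.035 and 0.035 m and y of carton_mid in the frame of mat_mid between -0.035 and 0.035 m and z of carton_mid in the frame of mat_mid below 0.046 m and angle between the y axis of carton_mid and the y axis of mat_mid, either way round below 0.25 rad and angle between carton_mid's own z axis and vertical below 0.1 rad and contact force between carton and the fingers below 0.2 N and linear speed of carton below 0.02 m/s and horizontal distance between votive_mid and carton_mid below 0.03 m and z of votive_mid in the frame of carton_mid below 0.01 m and angle between votive_mid's own z axis and vertical below 0.35 rad and value of joint each of flap_left, flap_right above 1.8 rad and velocity of joint each of flap_left, flap_right below 0.2 rad/s); the robot touches nothing.
It fails at once if the frog is pushed more than 25 mm from its place (distance of frog_mid from where it was at the start of the episode above 0.025 m).
It fails at once if the tin is pushed more than 25 mm from its place (distance of tin_mid from where it was at the start of the episode above 0.025 m).
It fails at once if the remote is pushed more than 25 mm from its place (distance of remote_mid from where it was at the start of the episode above 0.025 m).
It fails at once if the votive holder is tipped over (angle between votive_mid's own z axis and vertical above 0.8 rad).
It also fails if it takes over 64 s, if anything falls off the work surface, if the arm or the gripper's body presses on something with over 40 N, if the wrist force passes 120 N, or if a joint passes its speed limit or range.

## Robot

A 6-joint arm with a two-finger parallel gripper is mounted at the origin on the work surface. World frame = base frame: x ahead of the robot, y to its left, z up, the work surface at z = 0. Lengths are in m, angles in degrees, forces in N, time in s.
With the tool pointing down it reaches from about 0.425 to 1.125 m from the base axis. Payload 14.9 kg.
Tool frame: the origin (TCP) lies at the very end of the fingers, on their centre line; the grasp point (between the pads) lies 19 mm behind it; x points along the fingers, y is the direction in which the jaws open and shut, and the axes are right-handed (so a half turn about x gives the same grasp; the last joint's range is limited). The gripper opens to 91 mm and grips with 3 to 60 N. Pads are 32 mm wide; open, the fingers measure 118 mm over their backs; the gripper's body (76 mm by 178 mm) begins 60 mm behind the grasp point.
Start: joints at [-69.059, 21.709, 99.362, -0, 58.929, -1.908], TCP at [0.272, -0.645, 0.214] pointing down, gripper open.
Joint ranges: [-158.91, 158.91], [-42.39, 125.64], [0.06, 152.35], [-60.88, 240.88], [17.5, 164.5], [-176.32, 176.32]. Speed limits (degrees/s): [108.29, 108.29, 136.94, 180, 180, 180].

## Interface

Orientations are given as [roll, pitch, yaw] about the fixed x, y, z axes, in that order (R = Rz(yaw) Ry(pitch) Rx(roll)).
In Python, from plant import arm gives the robot as it stands. Calls block until the motion is done:
- arm.movep(position, orientation): joint-space move of the TCP to a pose.
- arm.move_l(position, max_speed=0.15, attitude=None, force_limit=None): straight line of the TCP; attitude=None keeps the orientation; max_speed is the mean speed in m/s. With force_limit (N) it stops when the force on the tool has changed by that much, and returns True; else False.
- arm.set_joints(angles): joint-space move.
- arm.release() and arm.clamp(strength=None): open the fingers fully, or close them until they stop; strength is the grip in N (None keeps the last).
- arm.hold(seconds).
- arm.solve_ik(position, orientation): joint angles nearest the present ones, or None.
- arm.snapshot(name): name is "scene" or "top" or "wrist"; returns the picture (400x640x3 uint8, red, green, blue); there is no depth.
- arm.camera_info(name): a dict with "fx", "fy", "cx", "cy" (pixels), "rvec" (rotation vector, rad) and "tvec" (3), from world to camera coordinates, as OpenCV has them. Camera axes: x right, y down, z forward; pixel columns grow to the right and rows downward; lengths in m; the calibration is good to about 2 mm. The wrist camera is an equidistant fisheye: a pixel r from the principal point sees the ray r / f radians off the axis. A picture is of the moment at which its call begins: read the wrist's pose just before it. camera_info takes no time and is no camera call; for the wrist camera it gives the pose at the moment of the call.
A pose or a line that the arm cannot do raises arm.PlanningError and nothing moves.
- arm.close_job(): hands the job in, once; it reports no verdict.
Readings, each from a call of its own:
- arm.get_t(): time.
- arm.get_joints(): joint angles.
- arm.get_dq(): joint speeds.
- arm.get_joint_efforts(): joint torques, N m.
- arm.get_position(): TCP position.
- arm.get_orientation(): TCP orientation.
- arm.get_force(): force on the tool from outside, world axes, zero at the start.
- arm.get_wrist_torque(): the same for the moment, N m.
- arm.get_grip_width(): finger opening in m.
Only numpy, scipy, OpenCV 4.12 (cv2) and the standard library are available. Lean on these libraries where they do the work, as an engineer would, in place of code of your own. Each camera call takes 0.05 s, during which the arm holds its last target. There are 200 camera calls.

## Working session

There is one attempt and no reset: what is moved stays moved. The work goes in short steps, each a Python script; the robot and the scene stay as the last script left them, time stands still between calls to the robot, and variables do not carry over. Pictures are saved under pics/ and viewed, about 8 in all and at most 12, crops included, and the job is handed in when it is done.

```bash
mkdir -p pics; ls; python3 - <<'E'
from plant import arm
import cv2
for n in("scene","top"):
    im=arm.snapshot(n); cv2.imwrite(f"pics/{n}0.png",im[:,:,::-1]); c=arm.camera_info(n); print(n,c)
E
```

```text
pics
scene {'fx': 414.89403354307797, 'fy': 414.89403354307797, 'cx': 317.526251083386, 'cy': 203.46064358206448, 'rvec': array([ 1.433413  ,  2.07348212, -0.911578  ]), 'tvec': array([ 0.16480799, -0.29488055,  1.41474623])}
top {'fx': 469.9916119958572, 'fy': 469.9916119958572, 'cx': 318.7800434575849, 'cy': 195.49638257036122, 'rvec': array([ 2.17630925, -2.19057943,  0.07036656]), 'tvec': array([0.02437976, 0.56377056, 1.17197999])}
```

View pics/top0.png

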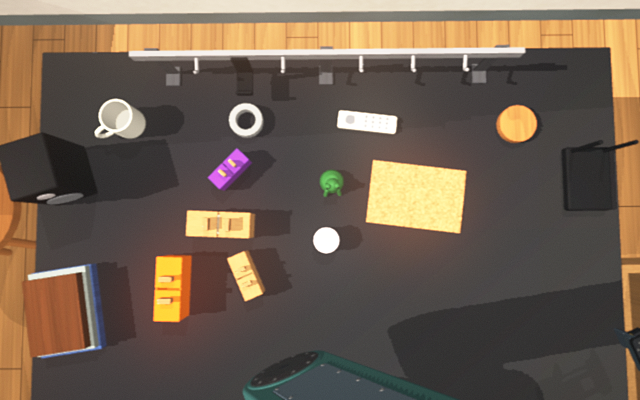

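View pics/scene0.png

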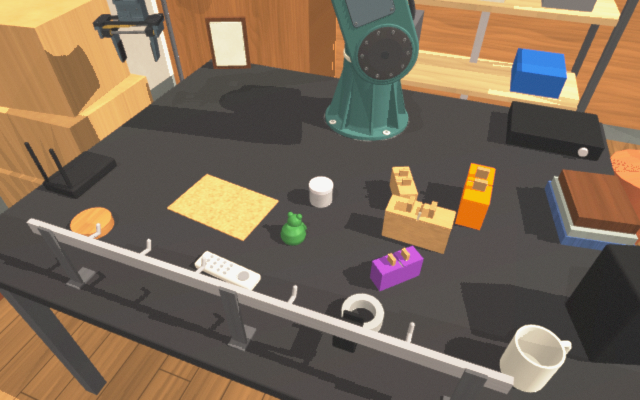

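Cartons seen in the top view: purple (229,169), orange (172,288), large tan (220,224) and small tan (245,276). Purple and orange are ruled out, and the larger of the two tan ones is at (220,224), so that fits the description. I'll confirm it in a crop together with the mat.

```bash
cat > h.py <<'E'
import numpy as np, cv2
from plant import arm
def unproj(n,uv,z):
    c=arm.camera_info(n); R=cv2.Rodrigues(c['rvec'])[0]; t=np.array(c['tvec'])
    o=-R.T@t; out=[]
    for u,v in uv:
        d=R.T@np.array([(u-c['cx'])/c['fx'],(v-c['cy'])/c['fy'],1]); out.append(o+d*(z-o[2])/d[2])
    return np.array(out)
def proj(n,P):
    c=arm.camera_info(n); K=np.array([[c['fx'],0,c['cx']],[0,c['fy'],c['cy']],[0,0,1]])
    return cv2.projectPoints(np.array(P,float),c['rvec'],c['tvec'],K,None)[0][:,0]
E
python3 - <<'E'
from h import *
im=cv2.imread('pics/top0.png')
a=cv2.resize(im[195:310,150:270],None,fx=5,fy=5,interpolation=cv2.INTER_CUBIC)
cv2.imwrite('pics/crop1.png',a)
print(unproj('top',[(372,160),(467,170),(461,233),(366,223)],.004).round(3))
print(unproj('top',[(331,183)],.05).round(3),unproj('top',[(326,240)],.057).round(3),unproj('top',[(338,110),(397,117),(396,133),(338,127)],.018).round(3))
E
```

```text
[[ 0.656 -0.117  0.004]
 [ 0.628 -0.361  0.004]
 [ 0.467 -0.341  0.004]
 [ 0.494 -0.1    0.004]]
[[ 0.593 -0.01   0.05 ]] [[0.452 0.004 0.057]] [[ 0.784 -0.03   0.018]
 [ 0.765 -0.181  0.018]
 [ 0.723 -0.178  0.018]
 [ 0.74  -0.03   0.018]]
```

View pics/crop1.png

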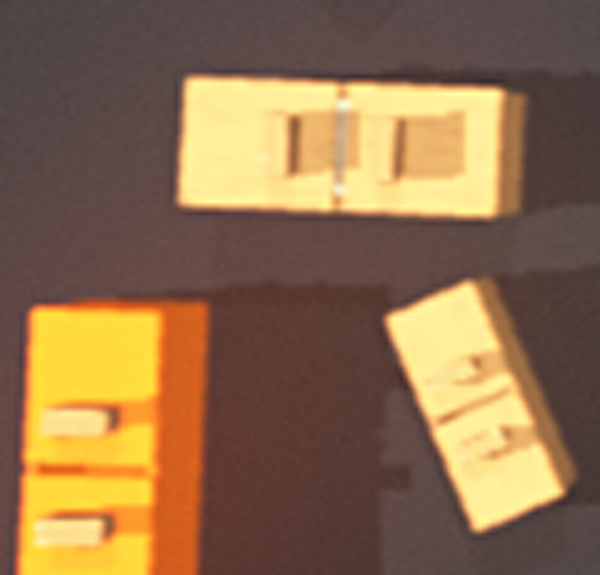

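The crop confirms it: the large tan carton has top-face corners at crop (183,76), (504,88), (498,217) and (178,206), with the 6 mm slit and two tabs. The small tan one is clearly shorter. Next I compute the poses, check reachability, and pick the carton up.

```bash
cat >> h.py <<'E'
from scipy.spatial.transform import Rotation as Ro
def att(axis,jaw):
    x=np.array(axis,float);x/=np.linalg.norm(x);y=np.array(jaw,float);y/=np.linalg.norm(y)
    return Ro.from_matrix(np.column_stack([x,y,np.cross(x,y)])).as_euler('xyz',degrees=True)
MAT=np.array([.5613,-.2298]); MY=np.radians(83.5)   # centre, direction of mat y
def rect(q):  # centre, long-axis angle (deg)
    (c,s,a)=cv2.minAreaRect(np.array(q[:,:2],np.float32)*1000); b=cv2.boxPoints((c,s,a))
    e=b[1]-b[0] if np.linalg.norm(b[1]-b[0])>np.linalg.norm(b[2]-b[1]) else b[2]-b[1]
    return np.array(c)/1000,np.array(s)/1000,np.degrees(np.arctan2(e[1],e[0]))%180
E
python3 - <<'E'
from h import *
p=np.array([(183,76),(504,88),(498,217),(178,206)])/5+np.array([150,195])-.4
q=unproj('top',p,.084); c,s,a=rect(q);print(q.round(4).tolist(),c,s,a, q.mean(0))
m=unproj('top',[(372,160),(467,170),(461,233),(366,223)],.004);print(rect(m))
print(arm.get_orientation())
ya=np.radians(a); 
for sg in(1,-1):
    for nm,cc,y in(('pick',c,ya),('place',MAT,MY)):
        j=sg*np.array([np.sin(y),-np.cos(y),0]); 
        for z in(.04,.2): 
            k=arm.solve_ik([*cc,z],att([0,0,-1],j)); print(sg,nm,z,None if k is None else np.round(k))
    # flaps
    j=sg*np.array([np.sin(MY),-np.cos(MY),0]);u=np.array([np.cos(MY),np.sin(MY),0]);Z=np.array([0,0,1.])
    for f in(1,-1):
        print('flap',f)
        for th in(0,35,70,105):
            t=np.radians(th);ph=np.radians(.7*th)
            P=np.array([*MAT,.084])+f*u*(.075-.05*np.cos(t)+.021*np.sin(t))+Z*(.05*np.sin(t)+.021*np.cos(t))
            ax=-f*u*np.sin(ph)-Z*np.cos(ph)
            k=arm.solve_ik(P+.009*ax,att(ax,j)); print(th,None if k is None else np.round(k))
E
```

```text
[[0.5272, 0.3384, 0.084], [0.5204, 0.1844, 0.084], [0.4589, 0.187, 0.084], [0.4651, 0.3399, 0.084]] [0.49288309 0.26269034] [0.15417653 0.06210296] 87.55044 [0.49291825 0.26241604 0.084     ]
(array([ 0.56101331, -0.22999263]), array([0.2456042 , 0.16318144]), np.float32(83.52762))
[-91.7749327   89.94295669 111.07556564]
1 pick 0.04 [ 26.  25. 119.  -0.  37.  28.]
1 pick 0.2 [ 26.  10. 116.  -0.  54.  28.]
1 place 0.04 [-24.  28. 113.  -0.  39. -18.]
1 place 0.2 [-24.  14. 111.  -0.  55. -18.]
flap 1
0 [-22.  22. 114.  -0.  44. -16.]
35 [-10.  21. 115. -34.  47.  21.]
70 [  2.  27. 115. -57.  63.  47.]
105 None
flap -1
0 [-27.  23. 112.  -0.  45. -20.]
35 [-37.  27. 106.  24.  62. -45.]
70 [-45.  36.  98.  36.  83. -56.]
105 [-50.  49.  90.  46. 103. -61.]
-1 pick 0.04 [  26.   25.  119.   -0.   37. -152.]
-1 pick 0.2 [  26.   10.  116.   -0.   54. -152.]
-1 place 0.04 [-24.  28. 113.  -0.  39. 162.]
-1 place 0.2 [-24.  14. 111.  -0.  55. 162.]
flap 1
0 [-22.  22. 114.  -0.  44. 164.]
35 [ -10.   21.  115.  -34.   47. -159.]
70 [   2.   27.  115.  -57.   63. -133.]
105 None
flap -1
0 [-27.  23. 112.  -0.  45. 160.]
35 [-37.  27. 106.  24.  62. 135.]
70 [-45.  36.  98.  36.  83. 124.]
105 [-50.  49.  90.  46. 103. 119.]<sys>:0: UserWarning: Gimbal lock detected. Setting third angle to zero since it is not possible to uniquely determine all angles.
```

```bash
python3 -W ignore - <<'E'
from h import *
c=np.array([.4929,.2626]); ya=np.radians(87.55)
o=att([0,0,-1],[np.sin(ya),-np.cos(ya),0])
arm.release(); arm.movep([*c,.17],o); arm.move_l([*c,.040],.12,force_limit=15)
print(arm.get_position(),arm.get_t()); arm.clamp(30); print(arm.get_grip_width(),arm.get_force())
arm.move_l([*c,.19],.12); print(arm.get_grip_width(),arm.get_force(),arm.get_t())
cv2.imwrite('pics/s2.png',arm.snapshot('scene')[:,:,::-1])
E
```

```text
[0.49335202 0.26283412 0.04066459] 4.8167
0.06002240322549845 [-5.3576475  -0.79921076  5.5082429 ]
0.05997369847829251 [-0.69198283  0.54328343 -5.0437206 ] 6.8
```

View pics/s2.png

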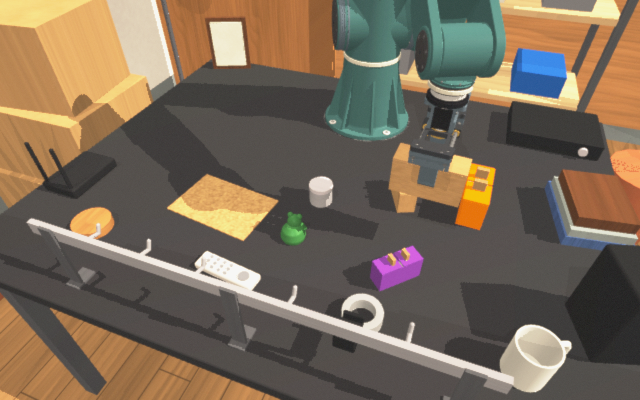

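The carton is held level at (430,175) and clear of the table. Before placing it I'll check how far the tool can tilt for the +y flap.

```bash
cat >> h.py <<'E'
def flap_pose(C,y,f,th,ph,tip=.010,sg=1,zb=.004):
    """C carton centre xy, y carton-y direction, f=+1/-1 end; th flap angle, ph tool tilt (deg)"""
    t,p=np.radians([th,ph]); u=np.array([np.cos(y),np.sin(y),0]);Z=np.array([0,0,1.])
    h=(tip+.026)/2          # contact centre above flap face
    r=h+.004
    P=np.array([*C,zb+.080])+f*u*(.075-.05*np.cos(t)+r*np.sin(t))+Z*(.05*np.sin(t)+r*np.cos(t))
    ax=-f*u*np.sin(p)-Z*np.cos(p)
    return P+(h-tip)*ax, att(ax,sg*np.array([np.sin(y),-np.cos(y),0]))
E
python3 -W ignore - <<'E'
from h import *
mx=np.array([np.sin(MY),-np.cos(MY)]); my=np.array([np.cos(MY),np.sin(MY)])
for dx in(-.015,0,.015):
  for dy in(-.012,0,):
    for dr in(-7,0,7):
      C=MAT+dx*mx+dy*my; y=MY+np.radians(dr); res=[]
      for f in(1,-1):
        for th in(90,100):
          res.append(max([ph for ph in range(0,101,5) if arm.solve_ik(*flap_pose(C,y,f,th,ph)) is not None],default=None))
      print(dx,dy,dr,res)
E
```

```text
-0.015 -0.012 -7 [65, 65, 100, 100]
-0.015 -0.012 0 [55, 55, 100, 100]
-0.015 -0.012 7 [45, 45, 100, 100]
-0.015 0 -7 [65, 65, 100, 100]
-0.015 0 0 [55, 55, 100, 100]
-0.015 0 7 [45, 45, 100, 100]
0 -0.012 -7 [65, 65, 100, 100]
0 -0.012 0 [55, 55, 100, 100]
0 -0.012 7 [45, 45, 100, 100]
0 0 -7 [65, 65, 100, 100]
0 0 0 [55, 55, 100, 100]
0 0 7 [45, 50, 100, 100]
0.015 -0.012 -7 [65, 65, 100, 100]
0.015 -0.012 0 [55, 55, 100, 100]
0.015 -0.012 7 [45, 45, 100, 100]
0.015 0 -7 [65, 65, 100, 100]
0.015 0 0 [55, 55, 100, 100]
0.015 0 7 [45, 50, 100, 100]
```

```bash
python3 -W ignore - <<'E'
from h import *
y=MY-np.radians(6); o=att([0,0,-1],[np.sin(y),-np.cos(y),0])
arm.movep([*MAT,.19],o); print(arm.get_t())
arm.move_l([*MAT,.060],.12); print(arm.move_l([*MAT,.0435],.03,force_limit=4),arm.get_position(),arm.get_force())
arm.release(); arm.hold(.3); arm.move_l([*MAT,.20],.15); print(arm.get_t())
arm.movep([.40,-.45,.25],o)
im=arm.snapshot('top')[:,:,::-1]; cv2.imwrite('pics/t3.png',cv2.resize(im[130:260,340:500],None,fx=5,fy=4.6 and 5,interpolation=cv2.INTER_CUBIC)[:600]); print(arm.get_t())
E
```

```text
8.6583
True [ 0.56103512 -0.22969123  0.04387196] [-0.98278415  0.56382876  6.03111748]
12.5667
13.6917
```

View pics/t3.png

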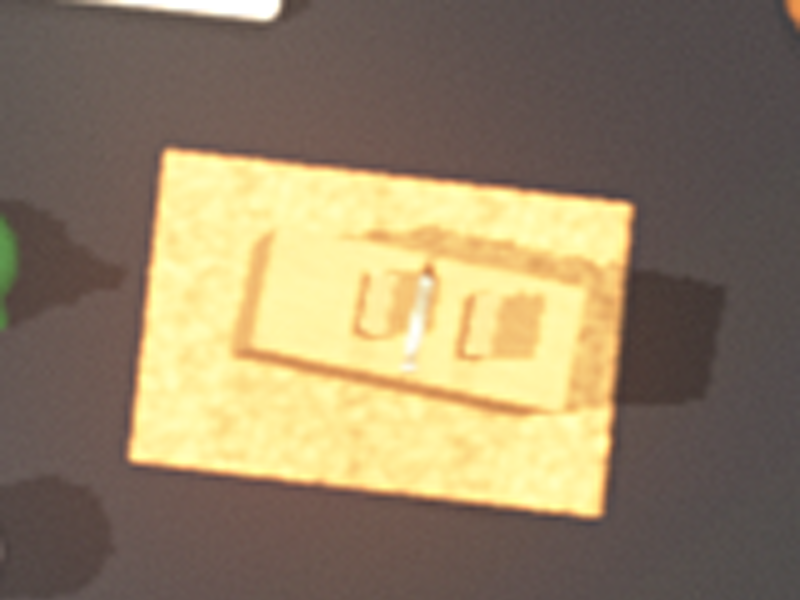

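The carton stands shut on the mat. Its top-face corners are at crop (272,226), (586,288), (565,412) and (250,350), with the slit centre at (418,318). I'll compute its pose and lift the +y flap, releasing at about 100°.

```bash
cat > flap.py <<'E'
from h import *
def do_flap(C,y,f,phmax,thmax=100,tip=.010,n=10):
    P0,o0=flap_pose(C,y,f,0,0,tip)
    arm.release(); arm.movep(P0+[0,0,.06],o0)
    arm.move_l(P0,.08,force_limit=8); print('at',arm.get_position()-P0)
    arm.clamp(4); print('width',arm.get_grip_width(),'t',arm.get_t())
    for th in np.linspace(0,thmax,n+1)[1:]:
        P,o=flap_pose(C,y,f,th,th*phmax/thmax,tip); arm.move_l(P,.06,attitude=o)
        print(round(th),np.round(arm.get_force(),1),round(arm.get_grip_width(),4),round(arm.get_t(),1))
E
python3 -W ignore - <<'E'
from flap import *
p=np.array([(272,226),(586,288),(565,412),(250,350)])/5+np.array([340,130])-.4
c,s,a=rect(unproj('top',p,.088)); print(c,s,a,'mat frame',c-MAT)
y=np.radians(a)
print([[arm.solve_ik(*flap_pose(c,y,f,t,t*m/100)) is not None for t in range(0,101,10)] for f,m in((1,62),(-1,80))])
np.save('pose.npy',[*c,y])
E
```

```text
[ 0.56263135 -0.22902533] [0.15305717 0.06053633] 78.43216 mat frame [0.00133135 0.00077467]
[[True, True, True, True, True, True, True, True, True, True, True], [True, True, True, True, True, True, True, True, True, True, True]]
```

```bash
python3 -W ignore - <<'E'
from flap import *
c=np.array([.5618,-.2294]); y=np.radians(77.9)
do_flap(c,y,1,62)
cv2.imwrite('pics/s4.png',arm.snapshot('scene')[:,:,::-1][120:270,120:360].repeat(3,0).repeat(3,1))
E
```

```text
at [ 2.98123414e-04 -7.79287822e-05  3.25481382e-04]
width 0.03006389287100029 t 16.95
10 [-2.4 -4.6  3.2] 0.0298 17.2
20 [-0.3  0.   0.2] 0.03 17.6
30 [ 1.1  0.4 -2.4] 0.03 17.9
40 [-0.5  1.7 -2.9] 0.03 18.1
50 [-0.7  0.6 -2.8] 0.0299 18.4
60 [-0.3 -0.2 -3.1] 0.0299 18.8
70 [-0.2 -0.3 -3. ] 0.03 19.1
80 [-0.6 -0.1 -3.7] 0.0294 19.4
90 [-0.2 -0.2 -2.8] 0.0298 19.6
100 [ 0.1 -0.9 -2.4] 0.0298 19.9
```

View pics/s4.png

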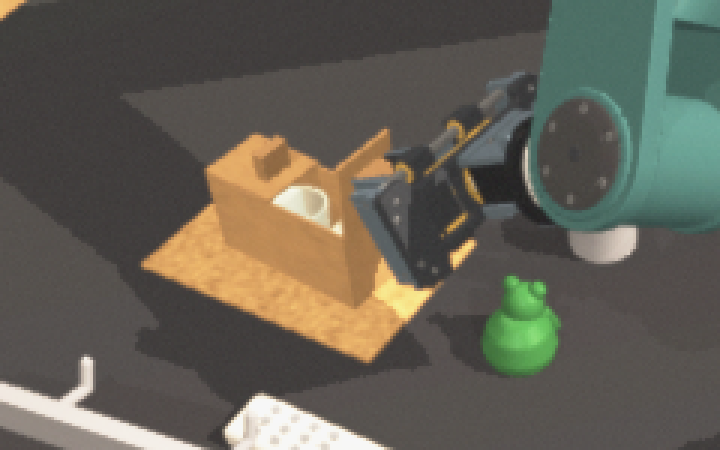

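The scene crop shows the +y flap just past upright and held by its tab at about (385,180), with the votive standing inside at (300,205). The carton hasn't moved. I'll release and back off up and outwards, then do the other flap.

```bash
python3 -W ignore - <<'E'
from flap import *
c=np.array([.5618,-.2294]); y=np.radians(77.9)
arm.release(); arm.hold(.3)
p=np.array(arm.get_position()); print(arm.get_force())
u=np.array([np.cos(y),np.sin(y),0]); arm.move_l(p+[0,0,.12]+0*u,.15); print(arm.get_force(),arm.get_t())
P0,o0=flap_pose(c,y,-1,0,0); arm.movep(P0+[0,0,.12],o0)
cv2.imwrite('pics/s5.png',arm.snapshot('scene')[:,:,::-1][120:270,120:360].repeat(3,0).repeat(3,1)); print(arm.get_t())
E
```

```text
[-0.59864763  0.50867373  0.53920808]
[ 0.01673923  0.06948932 -0.65995082] 22.275
23.325
```

View pics/s5.png

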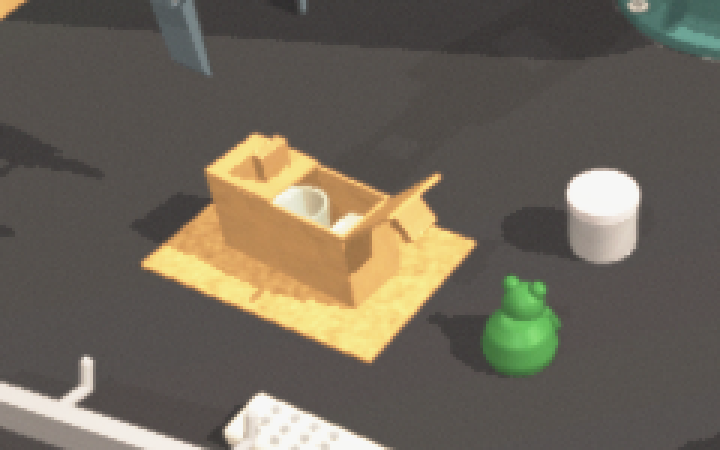

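The first flap lies open at its stop (435,185), and the carton is unmoved with its corners at the same pixels. Now the second flap.

```bash
python3 -W ignore - <<'E'
from flap import *
c=np.array([.5618,-.2294]); y=np.radians(77.9)
do_flap(c,y,-1,65)
arm.release(); arm.hold(.3); p=np.array(arm.get_position()); print(arm.get_force())
arm.move_l(p+[0,0,.12],.15); print(arm.get_force(),arm.get_t())
q=arm.get_joints(); q[0]-=25; arm.set_joints(q); arm.hold(.5)
a=arm.snapshot('scene')[:,:,::-1][110:280,110:380]; b=arm.snapshot('top')[:,:,::-1][90:260,310:480]
cv2.imwrite('pics/s6.png',np.hstack([cv2.resize(a,(476,300)),cv2.resize(b,(300,300))])); print(arm.get_t())
E
```

```text
at [ 0.00021772 -0.00013533  0.00027754]
width 0.02981203539557764 t 25.75
10 [ 2.2 -0.3  0.2] 0.0299 26.1
20 [ 1.5 -1.9  0.4] 0.0299 26.4
30 [ 0.1 -1.1 -0.7] 0.0298 26.6
40 [ 0.1 -1.4 -1.3] 0.0298 26.9
50 [-0.1 -1.1 -2.1] 0.0297 27.2
60 [ 0.5 -0.8 -2.4] 0.0303 27.6
70 [-0.1  0.2 -2.8] 0.0301 27.9
80 [-0.7  0.  -3.3] 0.03 28.1
90 [ 0.8  0.4 -3.2] 0.0298 28.4
100 [ 0.7  1.2 -3.2] 0.03 28.8
[ 0.12852465  0.12783139 -0.47074007]
[-0.60434844 -0.38449791 -0.82066043] 31.025
32.6917
```

View pics/s6.png

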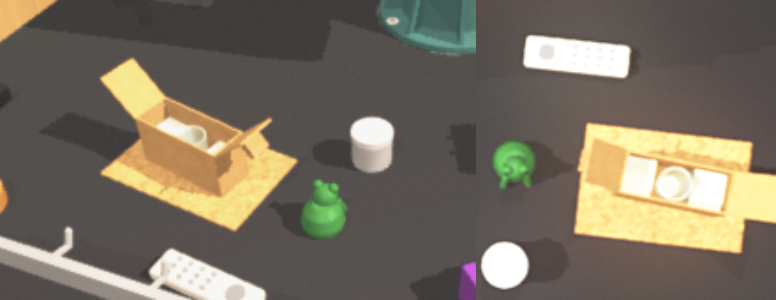

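Both flaps are folded back at their stops: (130,88) and (255,140) in the scene half, (600,165) and (755,195) in the top half. The votive stands centred at (675,183), the carton is central on the mat, and the bystanders look unmoved. I'm handing in.

```bash
python3 -c "
from plant import arm
print(arm.get_force(),arm.get_t()); arm.close_job()"
```

```text
[-0.40262908  0.10824845  0.00296537] 32.6917
the job is handed in; nothing more can be done
```

I set the carton down shut in the middle of the mat, let go, then opened both flaps by their tabs. I handed the job in at 32.7 s of the 64 s allowed; no verdict is reported.

- **Carton:** It was the larger of the two tan ones, gripped across its width at 30 N. Measured after release, its centre was within about 2 mm of the mat's centre. I turned it about 5–6° from the mat's length on purpose (the limit is about 14°) so the arm could reach the +y flap.
- **Flaps:** I swung each to about 100° and let go. The last pictures show both folded right back, which I judged by eye, not as a measured angle.
- **Last checks:** The votive holder stands upright in the middle of the carton, and the arm was clear with a force reading near zero. The frog, tin and remote look where they were, though I did not measure them again.
- **Disagreement:** The two estimates of the carton's direction on the mat differed by about 1° (77.5° commanded, 78.4° measured); I used 77.9°. No check failed.

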